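# Vent the dry-storage box

## Robot

A 6-joint arm with a two-finger parallel gripper is mounted at the origin on the work surface. World frame = base frame: x ahead of the robot, y to its left, z up, the work surface at z = 0. Lengths are in mm, angles in rad, forces in N, time in s.
With the tool pointing down it reaches from about 350 to 975 mm from the base axis. Payload 7.1 kg.
Tool frame: the origin (TCP) lies at the very end of the fingers, on their centre line; the grasp point (between the pads) lies 19 mm behind it; z points along the fingers, x is the direction in which the jaws open and shut, and the axes are right-handed (so a half turn about z gives the same grasp; the last joint's range is limited). The gripper opens to 88 mm and grips with 3 to 60 N. Pads are 20 mm wide; open, the fingers measure 115 mm over their backs; the gripper's body (75 mm by 178 mm) begins 61 mm behind the grasp point.
Start: joints at [-1.337, 0.423, 1.63, -0, 1.089, -0.019], TCP at [156.341, -605.113, 222.675] pointing down, gripper open.
Joint ranges: [-3, 3], [-0.9, 2.11], [0.09, 2.58], [-1.31, 4.45], [0.11, 2.69], [-2.54, 2.54]. Speed limits (rad/s): [2.39, 2.39, 3.01, 3.14, 3.14, 3.14].

## Interface

Orientations are given as a rotation vector (axis times angle).
In Python, from workcell import ctrl gives the robot as it stands. The module is installed in compiled form; this text tells all that it offers.
- The arm moves only by the tool move_arm, never from a script. Its argument "motion" is a list of rows, each a list of 2 entries, a list of its own where there are three numbers: the shift along the tool's x, y, z normalised to -1 to 1, where 1 is 150 mm, then the turn, a rotation vector about the tool's x, y, z normalised to -1 to 1, where 1 is 60 degrees. In form: [[[x, y, z], [rx, ry, rz]], ...]. A call has exactly 5 rows; each row is the pose to reach, as a shift and turn from the pose commanded when the call began, along the tool's axes at that moment; what a row does not reach only later rows make up. A row lasts 1/8 s, in which the tool goes at most 62.5 mm and 10.7 degrees, less where a joint would pass 70% of its speed; a pose out of reach is approached as far as the arm can. A call with a number of a shift or a turn outside -1 to 1 is refused whole. A call with a gripper value outside its range is refused whole. "gripper" is the opening, from 0 (shut) to 1 (fully open), set as the call begins (left out, the last holds). The fingers move at their own pace and stop on an object; the grip force is fixed at half the most. Time passes only in rows, so rows that repeat a pose let the fingers close, or fill a call up. It gives the time, the measured TCP pose, the force and the opening at its end, in the units of the state.
- ctrl.get_obs(): the state, without advancing time (a new reading comes with each control period).
- ctrl.get_image(name): name is "side" or "top" or "wrist"; returns a dict with "pixels" (420x560x3 uint8, red, green, blue), "camera_matrix" (3x3 intrinsics, pixels), "D" ([k1, k2, p1, p2, k3] as OpenCV has them; the pictures are not rectified), "R" (3x3) and "t" (3): a world point X has camera coordinates R X + t; the wrist camera has in their place "mount" (4x4, takes a point from camera to tool coordinates, whose origin is the TCP and whose axes are the tool frame's). Camera axes: x right, y down, z forward; pixel columns grow to the right and rows downward; lengths in mm; the calibration is good to about 2 mm. A picture is of the moment at which its call begins: read the wrist's pose just before it. There is no depth.
- ctrl.close_job(): hands the job in, once; it reports no verdict.
Trained networks look in the newest picture that a camera, given by its name, has taken for a name from the list of things; names that differ only in an ending like _2 or _b are one class to them, and where a whole thing is asked for, a point or a joint stands for the part that bears it (a point fixed in the world has none). Each returns a list of dicts, best first, with "p" (0 to 1); they miss things now and then, are a little off and sometimes report something else, mostly with a low value. They report only what shows in the picture. A call takes as long as a camera call.
- ctrl.boxes_of(camera, name): "location" ([x, y, z] in mm, in world coordinates, good to about 4 mm: the middle of the surface that is visible of it).
- ctrl.regions_of(camera, name): "mask" (420x560 bool, what is visible of it).
- ctrl.pinpoint(camera, name): "location" ([x, y, z] in mm, in world coordinates, good to about 4 mm: a listed point, or the origin of a listed thing).
The state is a dict: "t": time; "qpos": joint angles; "qvel": joint speeds; "joint_torque": joint torques, N m; "ee_pos": TCP position; "orientation": TCP orientation; "ft_force": force on the tool from outside, world axes, zero at the start; "moment": the same for the moment, N m; "width": finger opening in mm.
Only numpy, scipy, OpenCV 4.12 (cv2) and the standard library are available. Lean on these libraries where they do the work, as an engineer would, in place of code of your own. Each camera call takes 0.05 s, during which the arm holds its last target.

## Task

The dry-storage box has to be vented: first take the sample basket off its lid and hang it by its handle on the hook of the bench stand, hanging freely. Then grip the bar handle of the lid, pull until the sticky seal lets go, and without flinging the lid wide open hold its front edge about 3 cm above its shut position; finish while still holding it there by the handle, since the lid drops back if let go. Leave the bottle, the jar and the dish where they stand.

Things in the scene. Friction and masses are not known exactly. Their poses are not given: they have to be found in the camera images.
- basket_bar (a point): Middle of the sample basket's handle bar, on its centre line, 140 mm above the basket's underside; axes as the basket's. The straight round bar, 10 mm thick, runs along y, 49 mm either way from here, then bends down to the two short ends of the basket. Between the basket's rim and the bar the arch is open, 80 mm high
- basket: Loose open steel tray with vials, 70 mm (x) by 120 mm (y), 55 mm tall, 0.16 to 0.29 kg, with a stiff arched handle over its length (y). Origin at the centre of its underside, z up. Starts upright on the rear part of the box's lid
- stand: Fixed bench stand left or right of the box: round foot, post 16 mm thick, origin at the foot of the post's axis on the bench. From the post's top a round hook arm, 10 mm thick, runs level along -x (roughly towards the robot), its centre line 210 mm up; its upturned tip, 136 mm from the post, reaches 240 mm up, the stand's highest point
- hook_seat (a point): Point on the upper side of the hook's arm, 215 mm above the bench, 80 mm out from the post's axis and 50 mm short of the tip, where the basket's bar should rest (its centre line then 5 mm above this point). Axes as the stand's: the tip lies towards -x
- lid_grip (a point): Steel bar handle on the lid (parts lid_c1 to lid_c3): round bar 12 mm thick, 100 mm long along y, origin at its middle, 155 mm above the bench when shut, 40 mm above the flat top of the lid (gap under the bar 34 mm). x points from the lid's front edge to the hinge. The lid is 206 x 206 x 12 mm; its front edge is 33 mm in front of the bar
- lid_hinge (a point): Point on the lid's hinge axis (along y), mid rear edge of the box, 103 mm above the bench; when shut the bar handle's middle is 170 mm in front of it (-x) and 52 mm higher. The box is fixed, 200 x 200 mm, 100 mm high
- lid (a joint): Opening angle of the lid, rad: 0 shut, growing as the front edge rises (to 0.6); 0.15 is 30 mm at the front edge. Sticky seal: the upward pull needed at the bar peaks at about 15 to 23 N within the first 5 mm and fades by 10 mm (0.06 rad); then only the lid's weight, about 3 N at the bar, pulls it back down
- bottle: Bystander: loose amber bottle, 68 mm across and 150 mm tall, on the side of the box opposite the stand; origin under its centre. Leave alone
- jar: Bystander: loose low white jar, 70 mm across and 75 mm tall, beyond the box; origin under its centre. Leave alone
- dish: Bystander: loose white dish, 90 mm across and 40 mm tall, left of the box, nearer the robot; origin under its centre. Leave alone

How it is judged:
By the outcome, as a careful person would: the job done as asked, in the order asked, and still so for the second after the job is handed in, while the arm keeps its last pose, push and grip.
It also fails if it takes over 54 s, if anything falls off the work surface, if the arm or the gripper's body presses on something with over 40 N, if the wrist force passes 120 N, or if a joint passes its speed limit or range.

## Working session

There is one attempt and no reset: what is moved stays moved. The work goes in short steps, Python scripts to look and compute and a tool call to move; the robot and the scene stay as the last step left them, time stands still between calls to the robot, and variables do not carry over. Pictures are saved under pics/ and viewed, and the job is handed in when it is done.

Besides the shell and the picture viewer there is one more tool, called after "Request:" as name([rows], argument=value, ...), one row to a line, values as JSON. move_arm: Moves the arm, as the interface text tells. Its arguments: {"type":"object","properties":{"motion":{"type":"array","items":{"type":"array"}},"gripper":{"type":"number"}},"required":["motion"]}

```bash
mkdir -p pics; cat > h.py <<'E'
import numpy as np, cv2
from workcell import ctrl
from scipy.spatial.transform import Rotation as R
np.set_printoptions(precision=3,suppress=True)
def snap(cam,fn):
    im=ctrl.get_image(cam); cv2.imwrite('pics/'+fn,im['pixels'][:,:,::-1]); return im
def st():
    o=ctrl.get_obs(); print('t',o['t'],'pos',np.array(o['ee_pos']),'rv',np.array(o['orientation']),'F',np.array(o['ft_force']),'w',o['width']); return o
E
python3 - <<'E'
from h import *
o=st(); print(R.from_rotvec(o['orientation']).as_matrix()); print(o['qpos'])
for c in('side','top'):
    snap(c,c+'1.png')
    for n in ['basket_bar','basket','stand','hook_seat','lid_grip','lid_hinge','bottle','jar','dish']:
        try:
            r=ctrl.pinpoint(c,n); print(c,n,[(np.array(a['location']).round(1),round(a['p'],2)) for a in r[:2]])
        except Exception as e: print(n,e)
st()
E
```

```text
t 0.0 pos [ 156.22  -604.595  221.94 ] rv [-2.483  1.923  0.002] F [-0.417  0.442  0.011] w 87.59825828122625
[[ 0.25  -0.968 -0.   ]
 [-0.968 -0.25   0.001]
 [-0.001 -0.    -1.   ]]
[-1.337  0.424  1.631 -0.     1.089 -0.019]
side basket_bar [(array([587.7,  42.5, 254.7]), 0.98)]
side basket [(array([589.4,  46. , 113.2]), 0.63), (array([ 771.6, -162.4,    1.7]), 0.52)]
side stand [(array([578.7, 366.6,   1.4]), 0.81)]
side hook_seat [(array([500.5, 345.8, 215.8]), 0.65)]
side lid_grip [(array([494. ,   5.5, 150.5]), 0.82)]
side lid_hinge []
side bottle [(array([ 578.6, -320.6,   -0.5]), 0.84), (array([588.8,  43.4, 253.2]), 0.29)]
side jar [(array([ 770.1, -161.6,    3.6]), 0.76)]
side dish [(array([386.8, 206.9,  -5.5]), 0.81)]
top basket_bar [(array([588.3,  42.6, 258.1]), 0.86)]
top basket [(array([588.6,  44.1, 113.7]), 0.74)]
top stand [(array([580.3, 370.9,  -4.8]), 0.63), (array([587.9,  44.7, 116.9]), 0.43)]
top hook_seat [(array([504.7, 349.3, 212.3]), 0.76)]
top lid_grip [(array([498.2,   2.9, 155.9]), 0.76), (array([589.7,  41.4, 257.5]), 0.25)]
top lid_hinge [(array([657.1,  27. , 102.3]), 0.91)]
top bottle [(array([ 577.3, -321.8,   -0.3]), 0.57)]
top jar [(array([ 763. , -161.7,   -1.2]), 0.89)]
top dish [(array([389.8, 204.5,  -0.8]), 0.88)]
t 1.0 pos [ 156.353 -605.108  222.666] rv [-2.484  1.924 -0.   ] F [ 0.445  0.533 -0.045] w 87.67537644598946
```

View pics/side1.png

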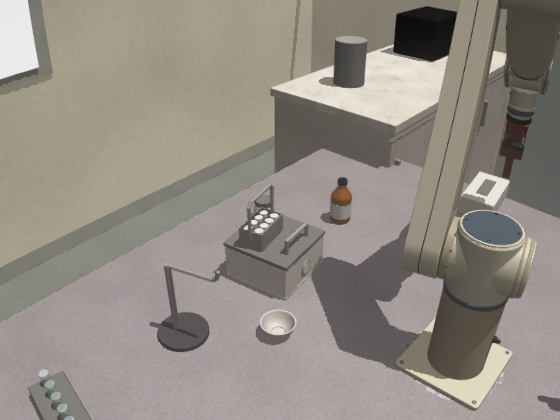

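View pics/top1.png

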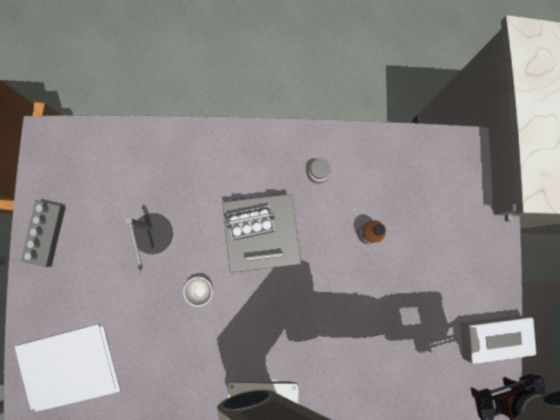

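The basket sits on the rear of the lid, handle arch at about (250,215) in the top view. The stand is at the left with its hook arm from (128,220) to (140,269), and the dish is at (198,291). Next I'll move over the scene and take close looks with the wrist camera.

```bash
cat >> h.py <<'E'
import json,os
def load(): 
    d=json.load(open('cmd.json')); return np.array(d['p']),np.array(d['R'])
def save(p,M): json.dump({'p':list(map(float,p)),'R':np.array(M).tolist()},open('cmd.json','w'))
def down(yawdeg,pitch=0.,pitchaxis_yaw=None):
    # tool x at world angle yaw, z down ; optional pitch (rad) about world-horizontal axis at yaw+90deg
    a=np.deg2rad(yawdeg); x=np.array([np.cos(a),np.sin(a),0]); z=np.array([0,0,-1.]); y=np.cross(z,x)
    M=np.stack([x,y,z],1)
    ax=np.array([-np.sin(a),np.cos(a),0]) 
    return R.from_rotvec(ax*pitch).as_matrix()@M
def plan(p,M,dec=3,commit=True):
    p0,M0=load(); s=np.round(M0.T@(np.array(p)-p0)/150,dec); r=np.round(R.from_matrix(M0.T@M).as_rotvec()/(np.pi/3),dec)
    print('row',json.dumps([s.tolist(),r.tolist()]).replace(' ',''), 'MAX!' if max(abs(s).max(),abs(r).max())>1 else '')
    if commit: save(p0+M0@(s*150),M0@R.from_rotvec(r*np.pi/3).as_matrix())
E
python3 - <<'E'
from h import *
p=[156.341,-605.113,222.675]; save(p,R.from_rotvec([-2.484,1.924,0]).as_matrix())
M0=load()[1]; print(np.degrees(np.arctan2(M0[1,0],M0[0,0])))
plan([250,-470,350],down(-40))
plan([360,-330,450],down(-10))
plan([440,-190,480],down(13))
E
```

```text
-75.51965646871366
row [[-0.716,-0.83,-0.849],[0.0,-0.0,-0.592]] 
row [[-0.038,-1.186,-0.667],[0.0,0.0,-0.5]] MAX!
row [[0.363,-1.011,-0.201],[0.0,0.0,-0.383]] MAX!
```

```bash

python3 - <<'E'
from h import *
p=[156.341,-605.113,222.675]; save(p,R.from_rotvec([-2.484,1.924,0]).as_matrix())
plan([250,-470,350],down(-40),2)
plan([335,-360,430],down(-10),2)
plan([410,-230,480],down(13),2)
plan([470,-90,480],down(13),2)
E
```

```text
row [[-0.72,-0.83,-0.85],[0.0,-0.0,-0.59]] 
row [[-0.04,-0.92,-0.53],[0.0,0.0,-0.5]] 
row [[0.34,-0.94,-0.34],[0.0,0.0,-0.39]] 
row [[0.61,-0.82,0.0],[0.0,0.0,0.0]]
```

Request:
move_arm([
  [[-0.72,-0.83,-0.85],[0,0,-0.59]],
  [[-0.72,-0.83,-0.85],[0,0,-0.59]],
  [[-0.72,-0.83,-0.85],[0,0,-0.59]],
  [[-0.72,-0.83,-0.85],[0,0,-0.59]],
  [[-0.72,-0.83,-0.85],[0,0,-0.59]],
])

```text
t: 1.62
ee_pos: [250.4, -469.5, 350.8]
orientation: [2.949, -1.077, 0.002]
ft_force: [1.0, -0.5, 0.2]
width: 87.9
```

Request:
move_arm([
  [[-0.04,-0.92,-0.53],[0,0,-0.5]],
  [[-0.04,-0.92,-0.53],[0,0,-0.5]],
  [[-0.04,-0.92,-0.53],[0,0,-0.5]],
  [[-0.04,-0.92,-0.53],[0,0,-0.5]],
  [[-0.04,-0.92,-0.53],[0,0,-0.5]],
])

```text
t: 2.25
ee_pos: [333.3, -360.9, 427.8]
orientation: [-3.127, 0.283, 0.004]
ft_force: [0.4, 0.1, -0.7]
width: 87.5
```

Request:
move_arm([
  [[0.34,-0.94,-0.34],[0,0,-0.39]],
  [[0.34,-0.94,-0.34],[0,0,-0.39]],
  [[0.34,-0.94,-0.34],[0,0,-0.39]],
  [[0.34,-0.94,-0.34],[0,0,-0.39]],
  [[0.34,-0.94,-0.34],[0,0,-0.39]],
])

```text
t: 2.88
ee_pos: [408.4, -231.4, 479.2]
orientation: [-3.12, -0.359, 0.004]
ft_force: [-0.1, -0.1, -0.5]
width: 87.8
```

Request:
move_arm([
  [[0.61,-0.82,0],[0,0,0]],
  [[0.61,-0.82,0],[0,0,0]],
  [[0.61,-0.82,0],[0,0,0]],
  [[0.61,-0.82,0],[0,0,0]],
  [[0.61,-0.82,0],[0,0,0]],
])

```text
t: 3.5
ee_pos: [469.5, -90.9, 480.0]
orientation: [3.121, 0.36, -0.002]
ft_force: [-0.7, -0.2, 0.2]
width: 88.1
```

```bash

python3 - <<'E'
from h import *
print(load()[0]); st()
im=snap('wrist','w1.png'); print(im['mount'])
for n in ['basket_bar','lid_grip','lid_hinge']:
    print(n,[(np.array(a['location']).round(1),round(a['p'],2)) for a in ctrl.pinpoint('wrist',n)[:2]])
E
```

```text
[470.058 -89.364 480.443]
t 3.5 pos [469.502 -90.942 480.006] rv [ 3.121  0.36  -0.002] F [-0.729 -0.231  0.161] w 88.05018569815418
[[   1.      -0.001    0.       0.529]
 [   0.001    0.967    0.254  -67.936]
 [  -0.001   -0.254    0.967 -162.745]
 [   0.       0.       0.       1.   ]]
basket_bar [(array([587.9,  45.5, 258.9]), 0.77)]
lid_grip [(array([495.6,   6.7, 156. ]), 0.68)]
lid_hinge [(array([664.2,  27.9,  99.2]), 0.86), (array([494. ,   3.4, 156.6]), 0.64)]
```

View pics/w1.png

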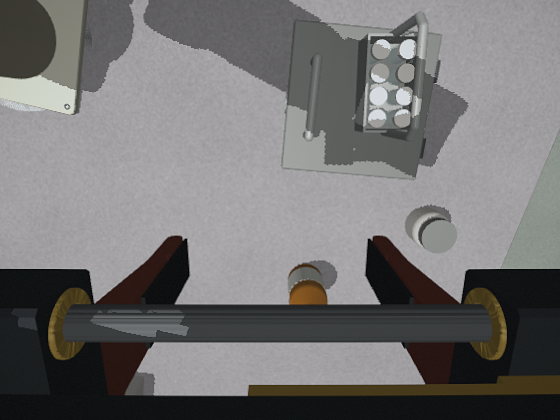

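The wrist picture shows the lid bar from (316,58) to (308,135) and the basket arch from (425,25) to (412,130). I'll zoom in for the yaw angles.

```bash

python3 - <<'E'
from h import *
im=cv2.imread('pics/w1.png'); cv2.imwrite('pics/w1z.png',cv2.resize(im[0:190,270:470],None,fx=3,fy=3,interpolation=cv2.INTER_CUBIC))
E
```

```text
(no output)
```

View pics/w1z.png

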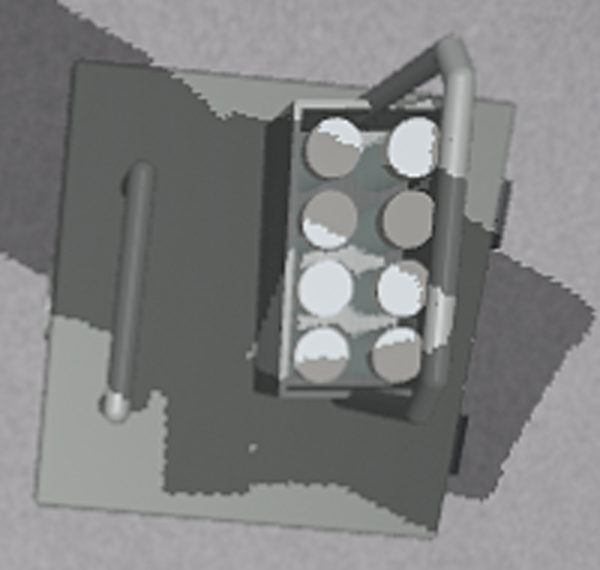

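```bash
cat >> h.py <<'E'
def ray(cam_im,px,z,pose=None):
    K=np.array(cam_im['camera_matrix']);D=np.array(cam_im['D'])
    u=cv2.undistortPoints(np.array([[px]],float),K,D)[0,0]; d=np.array([u[0],u[1],1.])
    if pose is not None:
        p,M=pose; m=np.array(cam_im['mount']); o=p+M@m[:3,3]; d=M@m[:3,:3]@d
    else:
        Rm=np.array(cam_im['R']);t=np.array(cam_im['t']); o=-Rm.T@t; d=Rm.T@d
    return o+d*(z-o[2])/d[2]
E
python3 - <<'E'
from h import *
o=st(); im=ctrl.get_image('wrist'); pose=(np.array(o['ee_pos']),R.from_rotvec(o['orientation']).as_matrix())
def seg(a,b,z):
    A=ray(im,a,z,pose);B=ray(im,b,z,pose); d=A-B; print(A,B,'mid',(A+B)/2,'len',np.linalg.norm(d),'yaw',np.degrees(np.arctan2(-d[0],d[1])))
seg((422.3,20),(412.7,130),256)
seg((317.3,56.7),(310,131.7),155)
seg((295,20),(282.3,167.5),115) # lid front edge
seg((369,33),(364,130),170)
E
```

```text
t 3.7 pos [469.585 -90.63  480.6  ] rv [ 3.121  0.36  -0.   ] F [-0.802 -0.061 -0.165] w 87.70480349617029
[576.451  96.663 256.   ] [601.48   -8.793 256.   ] mid [588.965  43.935 256.   ] len 108.38570810143139 yaw 13.351595384589912
[489.777  55.6   155.   ] [504.285 -38.784 155.   ] mid [497.031   8.408 155.   ] len 95.49275198366708 yaw 8.738783271551517
[451.089 100.639 115.   ] [ 480.888 -100.725  115.   ] mid [465.988  -0.043 115.   ] len 203.55690055385608 yaw 8.41799892217233
[543.952  94.27  170.   ] [571.457 -20.033 170.   ] mid [557.705  37.118 170.   ] len 117.56656148698049 yaw 13.529960957648717
```

```bash

python3 - <<'E'
from h import *
save([469.6,-90.6,480.3],down(13))
plan([594.5,19.7,360],down(13.4))
plan([594.5,19.7,238],down(13.4))
E
```

```text
row [[0.977,-0.529,0.802],[0.0,0.0,-0.007]] 
row [[-0.0,-0.0,0.813],[0.0,0.0,0.0]]
```

Request:
move_arm([
  [[0.977,-0.53,0.4],[0,0,-0.007]],
  [[0.977,-0.53,0.8],[0,0,-0.007]],
  [[0.977,-0.53,0.8],[0,0,-0.007]],
  [[0.977,-0.53,0.8],[0,0,-0.007]],
  [[0.977,-0.53,0.8],[0,0,-0.007]],
])

```text
t: 4.38
ee_pos: [594.2, 21.5, 359.8]
orientation: [3.119, 0.376, -0.004]
ft_force: [-0.5, -0.8, -0.9]
width: 87.7
```

```bash

python3 - <<'E'
from h import *
o=st(); im=snap('wrist','w2.png')
for n in ['basket_bar','hook_seat']:
    print(n,[(np.array(a['location']).round(1),round(a['p'],2)) for a in ctrl.pinpoint('wrist',n)[:2]])
E
```

```text
t 4.375 pos [594.16   21.519 359.848] rv [ 3.119  0.376 -0.004] F [-0.467 -0.85  -0.878] w 87.65183225086818
basket_bar [(array([586.4,  44.6, 255.6]), 0.71)]
hook_seat []
```

View pics/w2.png

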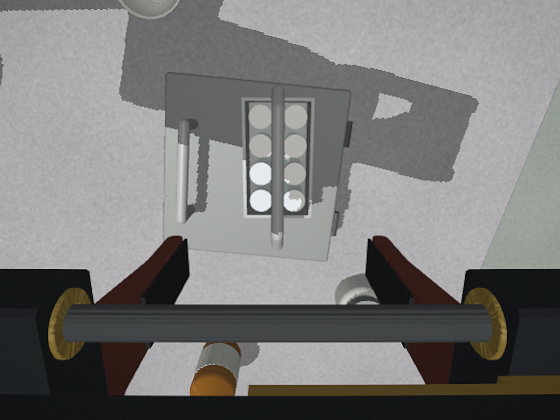

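The bar is vertical at column 277, centred between the fingers. Descending onto it.

Request:
move_arm([
  [[-0.01,0.01,0.3],[0,0,0]],
  [[-0.01,0.01,0.55],[0,0,0]],
  [[-0.01,0.01,0.7],[0,0,0]],
  [[-0.01,0.01,0.81],[0,0,0]],
  [[-0.01,0.01,0.81],[0,0,0]],
])

```text
t: 5.15
ee_pos: [592.9, 19.3, 239.4]
orientation: [3.119, 0.374, -0.0]
ft_force: [-0.0, 0.1, -0.2]
width: 87.7
```

Request:
move_arm([
  [[0,0,0],[0,0,0]],
  [[0,0,0],[0,0,0]],
  [[0,0,0],[0,0,0]],
  [[0,0,0],[0,0,0]],
  [[0,0,0],[0,0,0]],
], gripper=0)

```text
t: 5.78
ee_pos: [593.2, 19.9, 239.2]
orientation: [3.119, 0.375, 0.0]
ft_force: [-0.5, 0.4, -0.5]
width: 41.1
```

```bash

python3 - <<'E'
from h import *
o=st(); im=snap('side','s2.png')
for n in ['basket_bar','hook_seat','stand']:
    print(n,[(np.array(a['location']).round(1),round(a['p'],2)) for a in ctrl.pinpoint('side',n)[:2]])
im=snap('top','t2.png')
for n in ['hook_seat','stand']:
    print(n,[(np.array(a['location']).round(1),round(a['p'],2)) for a in ctrl.pinpoint('top',n)[:2]])
c=cv2.imread('pics/t2.png')[190:290,80:220]; cv2.imwrite('pics/t2z.png',cv2.resize(c,None,fx=5,fy=5,interpolation=cv2.INTER_CUBIC))
c=cv2.imread('pics/s2.png')[190:350,130:330]; cv2.imwrite('pics/s2z.png',cv2.resize(c,None,fx=3.5,fy=3.5,interpolation=cv2.INTER_CUBIC))
E
```

```text
t 5.775 pos [593.247  19.87  239.249] rv [3.119 0.375 0.   ] F [-0.491  0.384 -0.532] w 41.14599506275599
basket_bar [(array([589.2,  41.7, 255.7]), 0.87)]
hook_seat [(array([501.8, 341.1, 215.8]), 0.66), (array([ 576.2, -322.1,   -0.6]), 0.19)]
stand [(array([580.2, 367.3,   0.2]), 0.7)]
hook_seat [(array([505.2, 346.1, 212.8]), 0.76)]
stand [(array([580.6, 368.4,  -1.5]), 0.75)]
```

View pics/t2z.png

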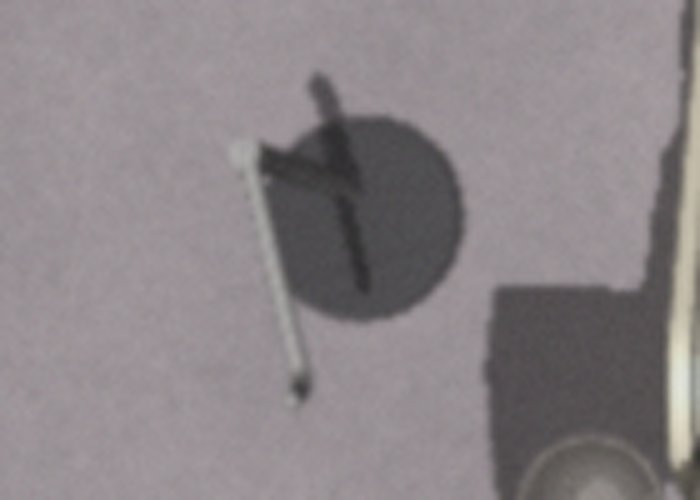

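View pics/s2z.png

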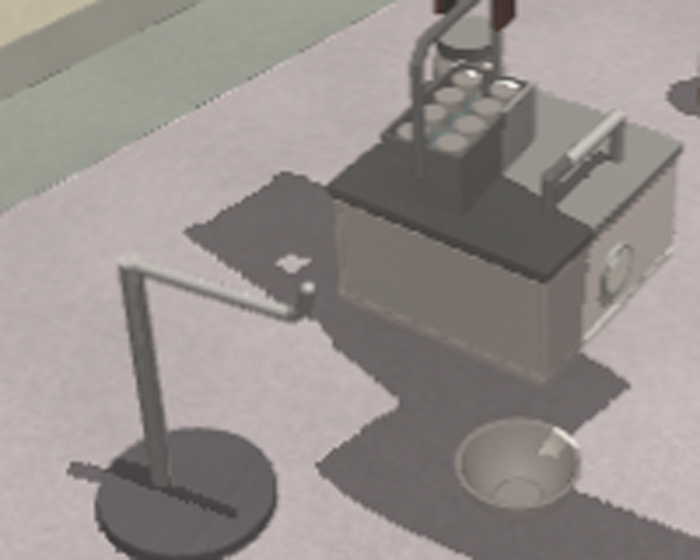

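Top view: the hook arm runs from (129,221) to (140.2,264). I'll work out its line at z=210–215.

```bash

python3 - <<'E'
from h import *
im=ctrl.get_image('top')
A=ray(im,(80+245/5,190+155/5),213); B=ray(im,(80+299/5,190+362/5),213); d=A-B
print(A,B,np.linalg.norm(d),np.degrees(np.arctan2(d[1],d[0])), A-80*d/np.linalg.norm(d))
T=ray(im,(80+298/5,190+400/5),238);print('tip',T)
im=ctrl.get_image('side')
A=ray(im,(130+130/3.5,190+265/3.5),213); B=ray(im,(130+295/3.5,190+315/3.5),210); d=A-B
print(A,B,np.linalg.norm(d),np.degrees(np.arctan2(d[1],d[0])), A-80*d/np.linalg.norm(d))
T=ray(im,(130+308/3.5,190+287/3.5),240);print('tip',T)
E
```

```text
[580.162 369.369 213.   ] [470.733 333.696 213.   ] 115.09615059828805 18.0552160546033 [504.101 344.574 213.   ]
tip [451.247 325.307 238.   ]
[572.542 372.164 213.   ] [458.079 332.036 210.   ] 121.3304171270477 19.31955536251294 [497.07  345.705 211.022]
tip [443.762 331.697 240.   ]
```

Request:
move_arm([
  [[0,0,0],[0,0,0]],
  [[0,0,0],[0,0,0]],
  [[0,0,0],[0,0,0]],
  [[0,0,0],[0,0,0]],
  [[0,0,0],[0,0,0]],
], gripper=0)

```text
t: 6.85
ee_pos: [593.3, 19.8, 239.2]
orientation: [3.119, 0.375, 0.0]
ft_force: [0.9, 0.6, -0.1]
width: 9.3
```

```bash

python3 - <<'E'
from h import *
save([593.3,19.7,239.3],down(13.4))
plan([593.3,19.7,300],down(13.4),2)
E
```

```text
row [[0.0,0.0,-0.4],[0.0,0.0,0.0]]
```

Request:
move_arm([
  [[0,0,-0.03],[0,0,0]],
  [[0,0,-0.1],[0,0,0]],
  [[0,0,-0.2],[0,0,0]],
  [[0,0,-0.3],[0,0,0]],
  [[0,0,-0.4],[0,0,0]],
])

```text
t: 7.48
ee_pos: [593.4, 19.8, 300.7]
orientation: [3.119, 0.375, 0.001]
ft_force: [0.1, -0.3, -2.8]
width: 8.9
```

```bash

python3 - <<'E'
from h import *
st(); im=snap('wrist','w3.png');snap('side','s3.png')
for c in ['side','wrist']: print([(np.array(a['location']).round(1),round(a['p'],2)) for a in ctrl.pinpoint(c,'basket_bar')[:2]],[(np.array(a['location']).round(1),round(a['p'],2)) for a in ctrl.pinpoint(c,'basket')[:2]])
E
```

```text
t 7.475 pos [593.374  19.831 300.683] rv [3.119 0.375 0.001] F [ 0.052 -0.334 -2.777] w 8.878327455230268
[(array([587.4,  42.5, 318.9]), 0.83), (array([664.7,  29.4, 104.9]), 0.43)] []
[(array([588. ,  44. , 322.4]), 0.59)] [(array([585.7,  42.3, 174.3]), 0.57)]
```

View pics/s3.png

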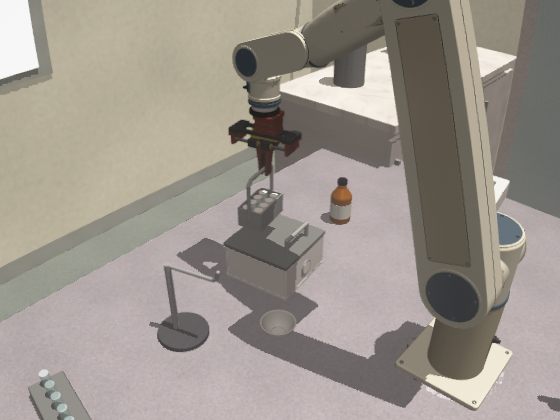

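View pics/w3.png

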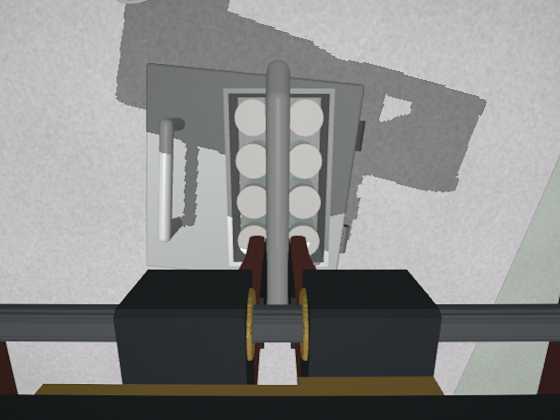

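The basket hangs level in the grip, bar along column 278 in the wrist view and clear of the lid. Carrying it in front of the hook.

```bash

python3 - <<'E'
from h import *
save([593.35,19.8,300.5],down(13.4))
plan([485,90,306],down(15),2)
plan([390,190,306],down(17),2)
plan([400,289,270],down(17),2)
print(load()[0])
E
```

```text
row [[-0.59,-0.62,-0.04],[0.0,0.0,-0.03]] 
row [[-0.44,-0.81,0.0],[0.0,0.0,-0.03]] 
row [[0.26,-0.61,0.24],[0.0,0.0,-0.0]] 
[400.704 288.608 270.5  ]
```

Request:
move_arm([
  [[-0.1,-0.1,-0.04],[0,0,0]],
  [[-0.24,-0.25,-0.04],[0,0,0]],
  [[-0.38,-0.4,-0.04],[0,0,-0.03]],
  [[-0.5,-0.53,-0.04],[0,0,-0.03]],
  [[-0.59,-0.62,-0.04],[0,0,-0.03]],
])

```text
t: 8.4
ee_pos: [483.2, 90.0, 305.2]
orientation: [-3.113, -0.425, 0.001]
ft_force: [0.5, 0.0, -2.8]
width: 9.2
```

Request:
move_arm([
  [[-0.1,-0.16,0],[0,0,0]],
  [[-0.2,-0.34,0],[0,0,-0.03]],
  [[-0.3,-0.52,0],[0,0,-0.03]],
  [[-0.39,-0.7,0],[0,0,-0.03]],
  [[-0.44,-0.81,0],[0,0,-0.03]],
])

```text
t: 9.02
ee_pos: [387.6, 189.4, 305.2]
orientation: [-3.106, -0.474, 0.0]
ft_force: [0.7, -0.4, -2.5]
width: 8.8
```

Request:
move_arm([
  [[0.05,-0.14,0.03],[0,0,0]],
  [[0.12,-0.3,0.09],[0,0,0]],
  [[0.2,-0.45,0.16],[0,0,0]],
  [[0.24,-0.55,0.21],[0,0,0]],
  [[0.26,-0.61,0.24],[0,0,0]],
])

```text
t: 9.65
ee_pos: [398.7, 288.1, 268.7]
orientation: [3.105, 0.473, -0.001]
ft_force: [0.0, -0.1, -2.1]
width: 9.4
```

Request:
move_arm([
  [[0,0,0.08],[0,0,0]],
  [[0,0,0.12],[0,0,0]],
  [[0,0,0.14],[0,0,0]],
  [[0,0,0.14],[0,0,0]],
  [[0,0,0.14],[0,0,0]],
])

```text
t: 10.28
ee_pos: [399.4, 287.5, 248.5]
orientation: [-3.106, -0.472, -0.001]
ft_force: [0.4, -0.2, -1.7]
width: 9.1
```

```bash

python3 - <<'E'
from h import *
st(); snap('wrist','w4.png');snap('side','s4.png');snap('top','t4.png')
for c in ['side','wrist','top']: 
  for n in ['basket_bar','hook_seat','stand']: print(c,n,[(np.array(a['location']).round(1),round(a['p'],2)) for a in ctrl.pinpoint(c,n)[:1]])
a=[cv2.resize(cv2.imread('pics/%s4.png'%c),(400,300)) for c in('wrist','top')]
c=cv2.imread('pics/s4.png')[150:350,100:367]
cv2.imwrite('pics/m4.png',np.vstack([np.hstack(a)]));cv2.imwrite('pics/s4z.png',cv2.resize(c,(800,600)))
E
```

```text
t 10.275 pos [399.396 287.531 248.489] rv [-3.106 -0.472 -0.001] F [ 0.373 -0.196 -1.717] w 9.067507017987124
side basket_bar [(array([392.8, 309.5, 265.8]), 0.84)]
side hook_seat [(array([501.2, 342.9, 219.4]), 0.85)]
side stand [(array([581. , 366.3,  -2.3]), 0.62)]
wrist basket_bar [(array([389.7, 313.1, 267.4]), 0.65)]
wrist hook_seat [(array([503. , 342. , 214.5]), 0.58)]
wrist stand [(array([578.5, 370.8,   0.9]), 0.74)]
top basket_bar [(array([392.2, 307.2, 268. ]), 0.55)]
top hook_seat [(array([503.3, 352.2, 213.9]), 0.91)]
top stand [(array([579.5, 366.5,  -1.6]), 0.76)][ WARN:0@6.765] global loadsave.cpp:275 findDecoder imread_('pics/wrist4.png'): can't open/read file: check file path/integrity
Traceback (most recent call last):
cv2.error: OpenCV(4.12.0) /io/opencv/modules/imgproc/src/resize.cpp:4208: error: (-215:Assertion failed) !ssize.empty() in function 'resize'
```

View pics/w4.png

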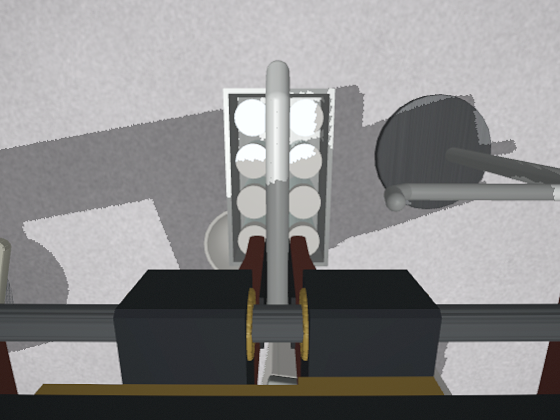

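The wrist view shows the hook arm level at row ~191, tip at (395,197), parallel to the tool's x. I'll compute the arm's offset from the bar middle.

```bash

python3 - <<'E'
from h import *
o=st(); im=ctrl.get_image('wrist'); p=np.array(o['ee_pos']);M=R.from_rotvec(o['orientation']).as_matrix()
for px,z in [((415,191.5),210),((555,191.5),210),((395,197),238),((278,65),264),((278,240),264),((235,265),179),((235,95),179)]:
    X=ray(im,px,z,(p,M)); print(px,X,'tool',M.T@(X-p))
a=cv2.imread('pics/w4.png')[140:280,370:560]; cv2.imwrite('pics/w4z.png',cv2.resize(a,None,fx=4,fy=4,interpolation=cv2.INTER_CUBIC))
c=cv2.imread('pics/s4.png')[150:350,100:367];cv2.imwrite('pics/s4z.png',cv2.resize(c,(800,600)))
E
```

```text
t 10.875 pos [399.148 287.621 248.191] rv [-3.106 -0.473 -0.   ] F [-0.374 -0.659 -2.818] w 9.3357970476942
(415, 191.5) [469.78 333.92 210.  ] tool [ 81.206 -23.189  38.194]
(555, 191.5) [549.017 358.556 210.   ] tool [164.185 -23.137  38.195]
(395, 197) [448.611 330.881 238.   ] tool [ 60.092 -26.586  10.193]
(278, 65) [374.513 369.912 264.   ] tool [  0.961 -85.895 -15.807]
(278, 240) [396.077 300.606 264.   ] tool [  0.931 -13.311 -15.808]
(235, 265) [382.112 243.418 179.   ] tool [-29.416  37.134  69.19 ]
(235, 95) [351.121 354.986 179.   ] tool [-25.813 -78.602  69.192]
```

View pics/w4z.png

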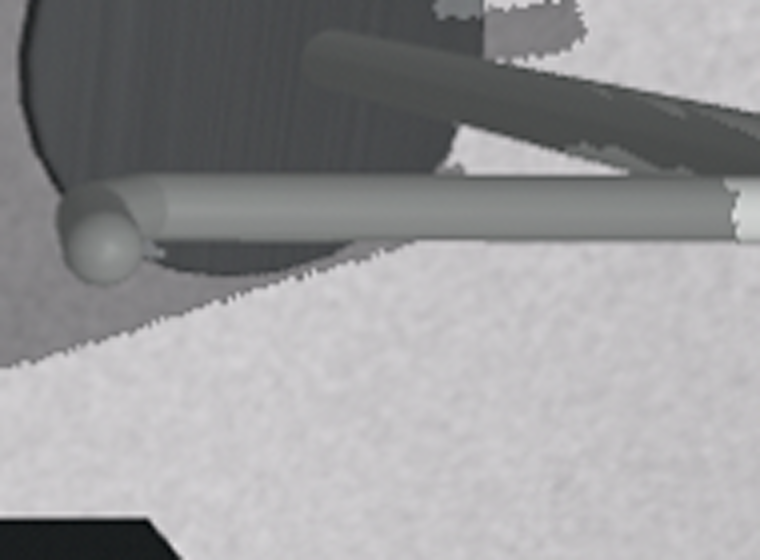

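View pics/s4z.png

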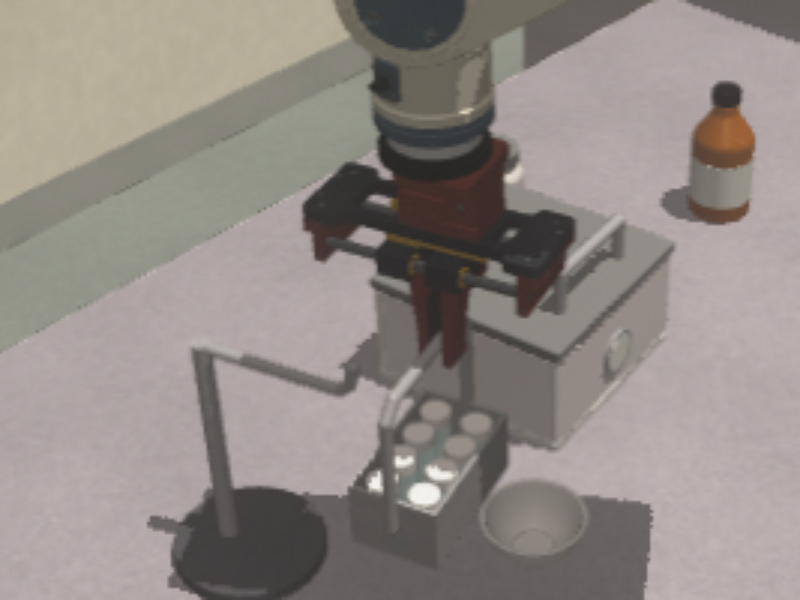

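Arm and bar middle align in tool y (−23…−26 vs −21…−25 mm). The seat lies 116 mm along tool x. Going over the tip.

Request:
move_arm([
  [[0.08,0,0],[0,0,0]],
  [[0.2,0,0],[0,0,0]],
  [[0.32,0,0],[0,0,0]],
  [[0.42,0,0],[0,0,0]],
  [[0.5,0,0],[0,0,0]],
])

```text
t: 11.55
ee_pos: [471.9, 310.2, 247.9]
orientation: [3.106, 0.472, -0.0]
ft_force: [0.3, 0.3, -3.0]
width: 9.1
```

Request:
move_arm([
  [[0.08,0,0],[0,0,0]],
  [[0.16,0,0],[0,0,0]],
  [[0.22,0,0],[0,0,0]],
  [[0.26,0,0],[0,0,0]],
  [[0.27,0,0],[0,0,0]],
])

```text
t: 12.18
ee_pos: [509.6, 322.0, 248.1]
orientation: [3.106, 0.472, -0.0]
ft_force: [0.3, 0.1, -2.7]
width: 9.2
```

```bash

python3 - <<'E'
from h import *
st(); snap('wrist','w5.png');snap('side','s5.png')
c=cv2.imread('pics/s5.png')[150:350,100:367];cv2.imwrite('pics/s5z.png',cv2.resize(c,(800,600)))
E
```

```text
t 12.175 pos [509.619 321.976 248.114] rv [ 3.106  0.472 -0.   ] F [ 0.25   0.064 -2.748] w 9.248740355503616
```

View pics/w5.png

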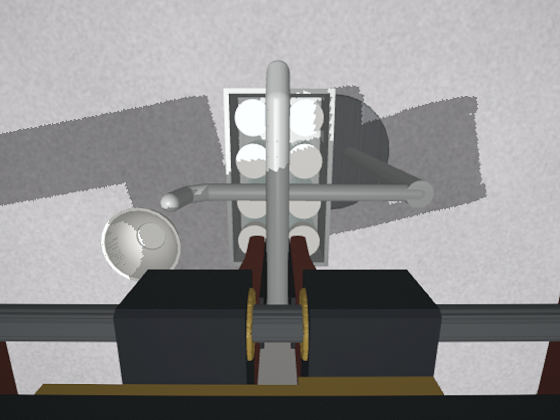

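View pics/s5z.png

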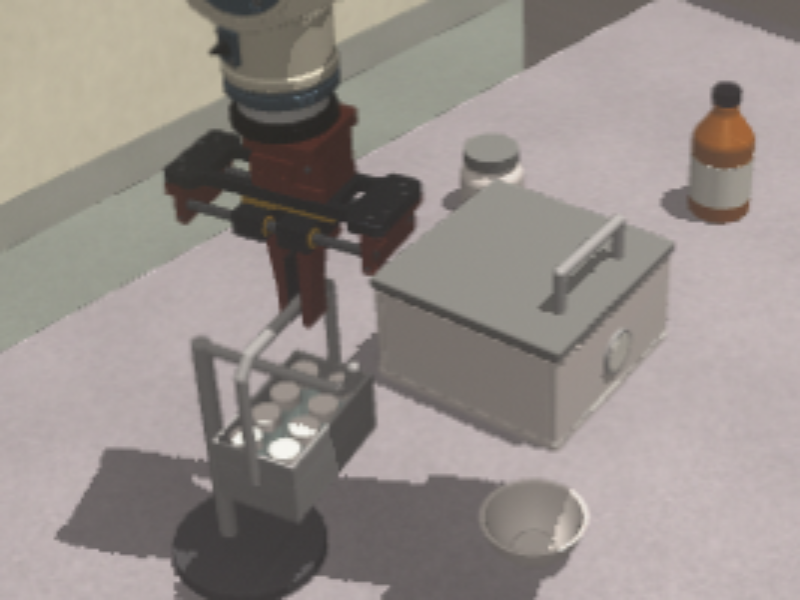

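The hook arm passes through the arch, bar at 80 mm from the post: post at (420,193), tip at (170,202), bar at (278,191). Lowering.

Request:
move_arm([
  [[0,-0.012,0.06],[0,0,0]],
  [[0,-0.012,0.14],[0,0,0]],
  [[0,-0.012,0.21],[0,0,0]],
  [[0,-0.012,0.25],[0,0,0]],
  [[0,-0.012,0.265],[0,0,0]],
])

```text
t: 12.9
ee_pos: [508.7, 323.5, 207.8]
orientation: [3.106, 0.473, -0.001]
ft_force: [-0.1, 0.5, -1.9]
width: 9.0
```

Request:
move_arm([
  [[0,0,0.005],[0,0,0]],
  [[0,0,0.01],[0,0,0]],
  [[0,0,0.015],[0,0,0]],
  [[0,0,0.02],[0,0,0]],
  [[0,0,0.025],[0,0,0]],
])

```text
t: 13.52
ee_pos: [508.9, 323.7, 204.7]
orientation: [-3.106, -0.473, -0.0]
ft_force: [-0.3, -0.4, -2.7]
width: 9.1
```

Request:
move_arm([
  [[0,0,0.003],[0,0,0]],
  [[0,0,0.006],[0,0,0]],
  [[0,0,0.009],[0,0,0]],
  [[0,0,0.012],[0,0,0]],
  [[0,0,0.012],[0,0,0]],
])

```text
t: 14.15
ee_pos: [509.1, 323.7, 203.3]
orientation: [-3.106, -0.472, -0.001]
ft_force: [-1.4, -1.0, 3.6]
width: 8.7
```

Contact (force sign flipped). Releasing.

Request:
move_arm([
  [[0,0,0],[0,0,0]],
  [[0,0,0],[0,0,0]],
  [[0,0,0],[0,0,0]],
  [[0,0,0],[0,0,0]],
  [[0,0,0],[0,0,0]],
], gripper=0.6)

```text
t: 14.78
ee_pos: [508.9, 323.7, 202.8]
orientation: [-3.106, -0.473, 0.0]
ft_force: [-1.0, -0.4, 0.5]
width: 51.7
```

Request:
move_arm([
  [[0,0,-0.03],[0,0,0]],
  [[0,0,-0.1],[0,0,0]],
  [[0,0,-0.2],[0,0,0]],
  [[0,0,-0.35],[0,0,0]],
  [[0,0,-0.5],[0,0,0]],
])

```text
t: 15.4
ee_pos: [509.1, 323.8, 279.7]
orientation: [-3.105, -0.473, -0.002]
ft_force: [0.3, -0.3, 0.1]
width: 52.7
```

```bash

python3 - <<'E'
from h import *
st(); snap('wrist','w6.png');snap('side','s6.png')
c=cv2.imread('pics/s6.png')[150:350,100:367];cv2.imwrite('pics/s6z.png',cv2.resize(c,(800,600)))
for c in ['side','wrist']: print([(np.array(a['location']).round(1),round(a['p'],2)) for a in ctrl.pinpoint(c,'basket_bar')[:2]],[(np.array(a['location']).round(1),round(a['p'],2)) for a in ctrl.pinpoint(c,'basket')[:2]])
E
```

```text
t 15.4 pos [509.068 323.782 279.746] rv [-3.105 -0.473 -0.002] F [ 0.339 -0.341  0.118] w 52.663524695558785
[(array([499.5, 346.8, 219.7]), 0.75)] [(array([503.1, 348.9,  79. ]), 0.62)]
[(array([500.2, 348.5, 223.6]), 0.76)] [(array([502. , 342.4,  77.7]), 0.86)]
```

View pics/w6.png

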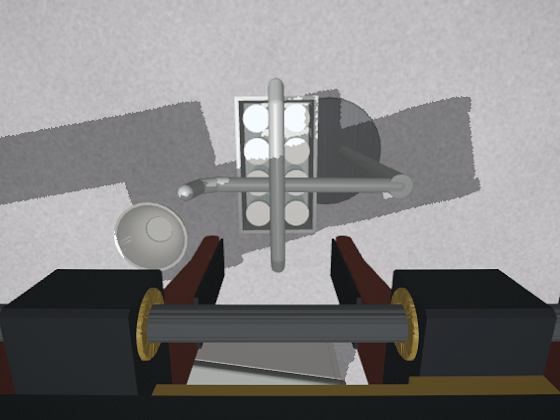

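View pics/s6z.png

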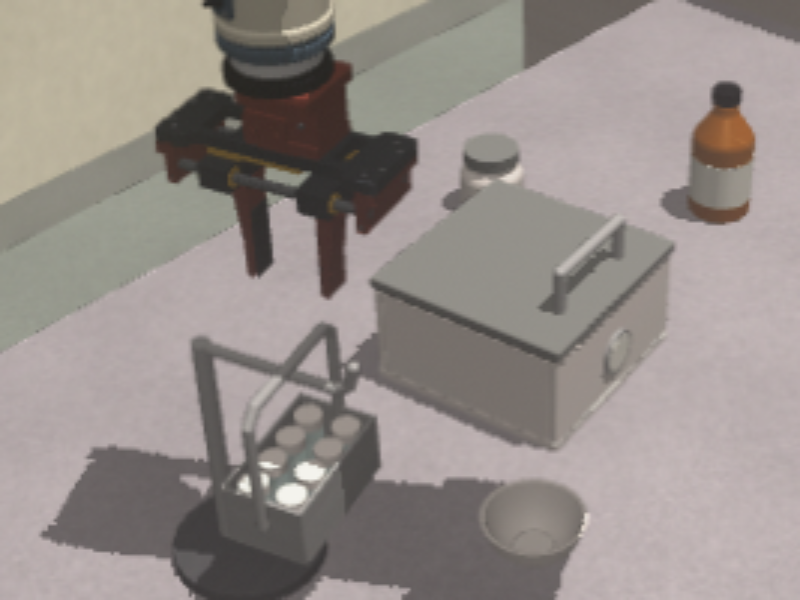

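The basket hangs freely and level on the hook: bar crossing at (277,185) in the wrist view, basket 78 mm above the bench. On to the lid handle.

```bash

python3 - <<'E'
from h import *
o=st()
save([509.0,323.7,279.0],down(17.2))
plan([505,190,310],down(10),2)
plan([498,60,310],down(8.5),2)
print(load()[0])
E
```

```text
t 15.7 pos [508.435 323.416 277.185] rv [ 3.105  0.473 -0.002] F [-0.152 -0.23  -0.118] w 52.66432817321244
row [[-0.29,0.84,-0.21],[0.0,0.0,0.12]] 
row [[-0.2,0.85,0.0],[0.0,0.0,0.02]] 
[497.301  59.699 310.5  ]
```

Request:
move_arm([
  [[0,0,-0.21],[0,0,0]],
  [[-0.2,0.35,-0.21],[0,0,0.06]],
  [[-0.29,0.7,-0.21],[0,0,0.12]],
  [[-0.29,0.84,-0.21],[0,0,0.12]],
  [[-0.29,0.84,-0.21],[0,0,0.12]],
])

```text
t: 16.32
ee_pos: [504.7, 189.1, 308.6]
orientation: [3.129, 0.273, -0.002]
ft_force: [1.1, 0.1, 0.1]
width: 52.6
```

Request:
move_arm([
  [[-0.1,0.3,0],[0,0,0.02]],
  [[-0.15,0.6,0],[0,0,0.02]],
  [[-0.2,0.8,0],[0,0,0.02]],
  [[-0.2,0.85,0],[0,0,0.02]],
  [[-0.2,0.85,0],[0,0,0.02]],
])

```text
t: 16.95
ee_pos: [497.8, 60.3, 309.1]
orientation: [-3.132, -0.243, 0.001]
ft_force: [-0.6, 0.1, 0.5]
width: 52.6
```

```bash

python3 - <<'E'
from h import *
o=st(); im=snap('wrist','w7.png');
print([(np.array(a['location']).round(1),round(a['p'],2)) for a in ctrl.pinpoint('wrist','lid_grip')[:2]])
print([(np.array(a['location']).round(1),round(a['p'],2)) for a in ctrl.pinpoint('wrist','lid_hinge')[:2]])
E
```

```text
t 16.95 pos [497.841  60.303 309.072] rv [-3.132 -0.243  0.001] F [-0.602  0.074  0.467] w 52.55851346487756
[]
[(array([665.6,  27.4, 103.8]), 0.92)]
```

View pics/w7.png

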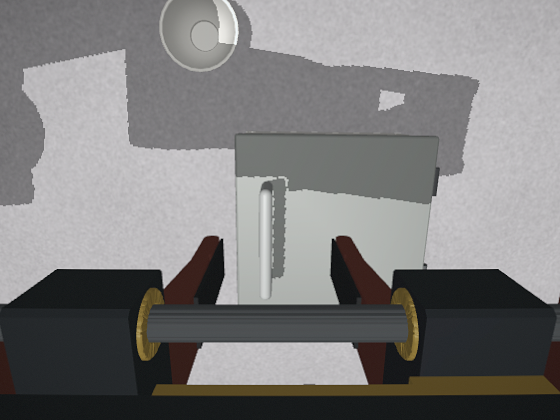

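```bash

python3 - <<'E'
from h import *
o=st(); im=ctrl.get_image('wrist'); p=np.array(o['ee_pos']);M=R.from_rotvec(o['orientation']).as_matrix()
A=ray(im,(267,187),157,(p,M));B=ray(im,(265.5,296),157,(p,M));d=A-B;print(A,B,(A+B)/2,np.linalg.norm(d),np.degrees(np.arctan2(-d[0],d[1])))
yaw=np.degrees(np.arctan2(M[1,0],M[0,0]));print(yaw)
g=(A+B)/2
save(p,down(yaw)); plan([g[0],g[1],220],down(8.5)); plan([g[0],g[1],138],down(8.5))
E
```

```text
t 17.1 pos [497.76   60.773 309.209] rv [-3.132 -0.246  0.   ] F [0.577 0.308 0.453] w 52.71308869313442
[489.102  61.76  157.   ] [503.904 -47.449 157.   ] [496.503   7.156 157.   ] 110.2077186468077 7.718677184924527
8.972211817939243
row [[-0.064,0.352,0.595],[0.0,0.0,0.008]] 
row [[-0.0,-0.0,0.546],[0.0,0.0,-0.0]]
```

Request:
move_arm([
  [[-0.06,0.3,0.2],[0,0,0.01]],
  [[-0.06,0.35,0.4],[0,0,0.01]],
  [[-0.06,0.35,0.55],[0,0,0.01]],
  [[-0.06,0.35,0.6],[0,0,0.01]],
  [[-0.06,0.35,0.6],[0,0,0.01]],
])

```text
t: 17.77
ee_pos: [497.0, 6.9, 219.4]
orientation: [-3.133, -0.229, 0.001]
ft_force: [0.2, -0.0, 0.2]
width: 52.8
```

Request:
move_arm([
  [[0,0,0.15],[0,0,0]],
  [[0,0,0.3],[0,0,0]],
  [[0,0,0.44],[0,0,0]],
  [[0,0,0.52],[0,0,0]],
  [[0,0,0.54],[0,0,0]],
])

```text
t: 18.4
ee_pos: [497.2, 6.6, 138.5]
orientation: [3.133, 0.228, 0.0]
ft_force: [0.3, 0.5, -0.2]
width: 52.5
```

Request:
move_arm([
  [[0,0,0],[0,0,0]],
  [[0,0,0],[0,0,0]],
  [[0,0,0],[0,0,0]],
  [[0,0,0],[0,0,0]],
  [[0,0,0],[0,0,0]],
], gripper=0)

```text
t: 19.02
ee_pos: [494.8, 6.1, 138.3]
orientation: [3.133, 0.228, -0.007]
ft_force: [-6.1, -1.7, 7.2]
width: 11.0
```

Request:
move_arm([
  [[0,0,0],[0,0,0]],
  [[0,0,0],[0,0,0]],
  [[0,0,0],[0,0,0]],
  [[0,0,0],[0,0,0]],
  [[0,0,0],[0,0,0]],
], gripper=0)

```text
t: 19.65
ee_pos: [494.8, 6.1, 138.3]
orientation: [3.133, 0.228, -0.007]
ft_force: [-6.9, -2.3, 7.3]
width: 11.1
```

```bash

python3 - <<'E'
from h import *
st(); snap('side','s8.png')
c=cv2.imread('pics/s8.png')[150:350,150:417];cv2.imwrite('pics/s8z.png',cv2.resize(c,(800,600)))
E
```

```text
t 19.65 pos [494.821   6.143 138.312] rv [ 3.133  0.228 -0.007] F [-6.931 -2.284  7.28 ] w 11.06842834723851
```

View pics/s8z.png

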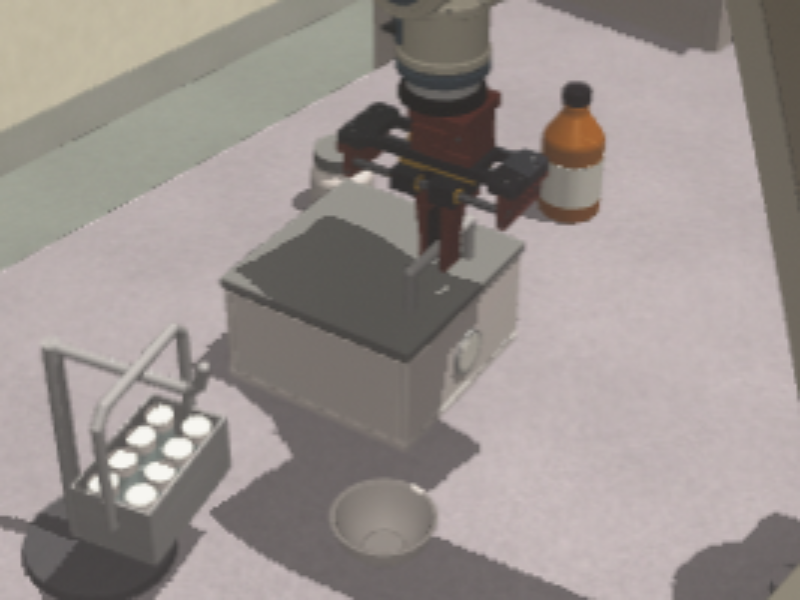

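Handle gripped (width 11 mm). Now I'll compute rows along the lid's arc, with the tool pitching along with it.

```bash

python3 - <<'E'
from h import *
def tcp(th):
    c,s=np.cos(th),np.sin(th); b=np.array([-170*c+52*s,170*s+52*c]); t=np.array([0,-16.7]); 
    return b+np.array([t[0]*c+t[1]*s,-t[0]*s+t[1]*c])
def rows(t0,ths):
    p0=tcp(t0)
    for th in ths:
        d=tcp(th)-p0; c,s=np.cos(t0),np.sin(t0) # rotate into tool axes: undo pitch
        x=d[0]*c-d[1]*s; z=d[0]*s+d[1]*c
        print('th',th,[round(x/150,3),0,round(-z/150,3)],[0,round(-(th-t0)/(np.pi/3),3),0])
rows(0,np.arange(.01,.051,.01)); print(); rows(.05,np.arange(.06,.101,.01)); print();rows(.1,np.arange(.11,.151,.01))
E
```

```text
th 0.01 [np.float64(0.002), 0, np.float64(-0.011)] [0, np.float64(-0.01), 0]
th 0.02 [np.float64(0.005), 0, np.float64(-0.023)] [0, np.float64(-0.019), 0]
th 0.03 [np.float64(0.008), 0, np.float64(-0.034)] [0, np.float64(-0.029), 0]
th 0.04 [np.float64(0.01), 0, np.float64(-0.045)] [0, np.float64(-0.038), 0]
th 0.05 [np.float64(0.013), 0, np.float64(-0.056)] [0, np.float64(-0.048), 0]

th 0.06 [np.float64(0.002), 0, np.float64(-0.011)] [0, np.float64(-0.01), 0]
th 0.06999999999999999 [np.float64(0.005), 0, np.float64(-0.023)] [0, np.float64(-0.019), 0]
th 0.07999999999999999 [np.float64(0.008), 0, np.float64(-0.034)] [0, np.float64(-0.029), 0]
th 0.08999999999999998 [np.float64(0.01), 0, np.float64(-0.045)] [0, np.float64(-0.038), 0]
th 0.09999999999999998 [np.float64(0.013), 0, np.float64(-0.056)] [0, np.float64(-0.048), 0]

th 0.11 [np.float64(0.002), 0, np.float64(-0.011)] [0, np.float64(-0.01), 0]
th 0.12 [np.float64(0.005), 0, np.float64(-0.023)] [0, np.float64(-0.019), 0]
th 0.13 [np.float64(0.008), 0, np.float64(-0.034)] [0, np.float64(-0.029), 0]
th 0.13999999999999999 [np.float64(0.01), 0, np.float64(-0.045)] [0, np.float64(-0.038), 0]
th 0.14999999999999997 [np.float64(0.013), 0, np.float64(-0.056)] [0, np.float64(-0.048), 0]
```

Request:
move_arm([
  [[-0.013,0,-0.011],[0,-0.01,0]],
  [[-0.01,0,-0.02],[0,-0.015,0]],
  [[-0.008,0,-0.03],[0,-0.02,0]],
  [[-0.007,0,-0.035],[0,-0.025,0]],
  [[-0.006,0,-0.04],[0,-0.03,0]],
])

```text
t: 20.32
ee_pos: [496.2, 6.3, 144.4]
orientation: [3.131, 0.227, -0.049]
ft_force: [3.3, 0.5, -6.4]
width: 11.1
```

```bash

python3 - <<'E'
from h import *
o=st(); print(np.array(o['moment'])); snap('side','s9.png')
for n in ['lid_grip']: print([(np.array(a['location']).round(1),round(a['p'],2)) for a in ctrl.pinpoint('side',n)[:2]])
a=cv2.imread('pics/s8.png')[215:300,215:335];b=cv2.imread('pics/s9.png')[215:300,215:335]
cv2.imwrite('pics/s9z.png',np.hstack([cv2.resize(i,(400,284),interpolation=cv2.INTER_CUBIC) for i in (a,b)]))
E
```

```text
t 20.325 pos [496.236   6.312 144.409] rv [ 3.131  0.227 -0.049] F [ 3.297  0.525 -6.436] w 11.100769402775862
[ 0.055 -0.463 -0.006]
[(array([495.3,   2.8, 157. ]), 0.73)]
```

View pics/s9z.png

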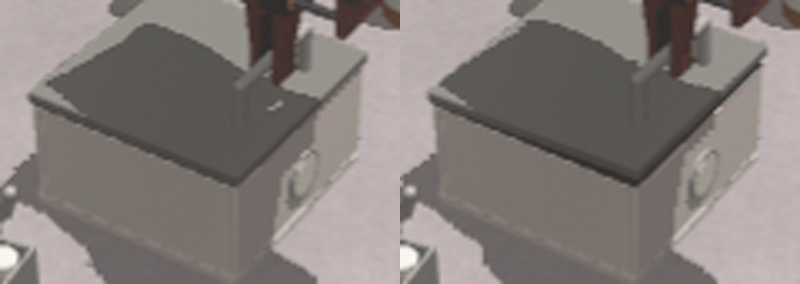

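The right picture shows a dark gap under the front edge, so the seal has let go and the lid follows. Raising it slowly.

Request:
move_arm([
  [[0.002,0,-0.011],[0,-0.01,0]],
  [[0.005,0,-0.023],[0,-0.019,0]],
  [[0.008,0,-0.034],[0,-0.029,0]],
  [[0.01,0,-0.045],[0,-0.038,0]],
  [[0.013,0,-0.056],[0,-0.048,0]],
])

```text
t: 21.05
ee_pos: [498.5, 6.6, 152.9]
orientation: [3.125, 0.227, -0.128]
ft_force: [4.3, 1.2, -6.6]
width: 11.1
```

Request:
move_arm([
  [[0.002,0,-0.011],[0,-0.01,0]],
  [[0.005,0,-0.023],[0,-0.019,0]],
  [[0.008,0,-0.034],[0,-0.029,0]],
  [[0.01,0,-0.045],[0,-0.038,0]],
  [[0.013,0,-0.056],[0,-0.048,0]],
])

```text
t: 21.68
ee_pos: [501.1, 7.0, 161.0]
orientation: [3.117, 0.226, -0.206]
ft_force: [5.2, 2.6, -6.4]
width: 10.8
```

```bash

python3 - <<'E'
from h import *
o=st(); print(np.array(o['moment']),R.from_rotvec(o['orientation']).as_matrix()[:,2]); snap('side','s10.png'); snap('wrist','w10.png')
for n in ['lid_grip']: print([(np.array(a['location']).round(1),round(a['p'],2)) for a in ctrl.pinpoint('side',n)[:2]])
b=cv2.imread('pics/s10.png')[215:300,215:335]
cv2.imwrite('pics/s10z.png',cv2.resize(b,None,fx=6,fy=6,interpolation=cv2.INTER_CUBIC))
b=cv2.imread('pics/s8.png')[215:300,215:335]
cv2.imwrite('pics/s8zz.png',cv2.resize(b,None,fx=6,fy=6,interpolation=cv2.INTER_CUBIC))
E
```

```text
t 21.675 pos [501.134   7.023 161.026] rv [ 3.117  0.226 -0.206] F [ 5.249  2.63  -6.394] w 10.804290205208382
[ 0.251 -1.069  0.009] [-0.13  -0.019 -0.991]
[(array([501.5,   7.7, 176.2]), 0.6)]
```

View pics/s10z.png

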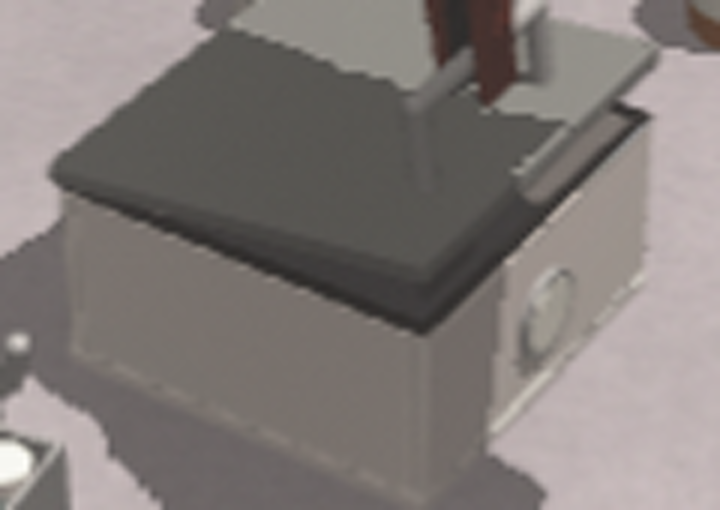

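View pics/s8zz.png

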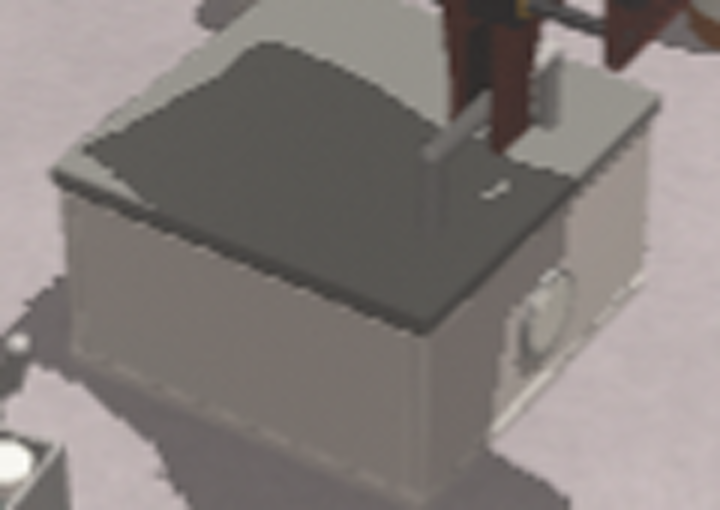

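```bash

python3 - <<'E'
from h import *
im=ctrl.get_image('side')
a=np.deg2rad(8.5);u=np.array([np.cos(a),np.sin(a),0]);v=np.array([-np.sin(a),np.cos(a),0])
h=np.array([495.3,5.8,0])+170*u; h[2]=103
rv,_=cv2.Rodrigues(np.array(im['R']))
def proj(P): 
    q=cv2.projectPoints(np.array([P]),rv,np.array(im['t'],float),np.array(im['camera_matrix']),np.array(im['D'],float))[0][0,0]; return (q-[215,215])*6+2.5
for th in (0,.12,.135,.15,.165,.18):
    out=[]
    for yy in(103,-103):
      for z in (0,12):
        x=-203*np.cos(th)+z*np.sin(th); zz=203*np.sin(th)+z*np.cos(th)
        out.append(proj(h+u*x+v*yy+np.array([0,0,zz])))
    print(th,np.array(out).round(0).tolist())
E
```

```text
0 [[427.0, 340.0], [427.0, 318.0], [659.0, 109.0], [661.0, 88.0]]
0.12 [[424.0, 294.0], [422.0, 270.0], [659.0, 65.0], [658.0, 43.0]]
0.135 [[424.0, 288.0], [421.0, 264.0], [659.0, 60.0], [657.0, 38.0]]
0.15 [[423.0, 282.0], [419.0, 258.0], [658.0, 54.0], [656.0, 32.0]]
0.165 [[422.0, 276.0], [418.0, 252.0], [658.0, 49.0], [655.0, 26.0]]
0.18 [[421.0, 270.0], [417.0, 245.0], [657.0, 43.0], [654.0, 20.0]]
```

Corner shifts (about 49 zoomed px) and the TCP rise of 22.7 mm both give θ≈0.135, i.e. 27 mm at the front. I'll lift the last 2–3 mm and ease the sideways load.

Request:
move_arm([
  [[0.004,0,-0.004],[0,-0.004,0]],
  [[0.008,0,-0.008],[0,-0.008,0]],
  [[0.012,0,-0.014],[0,-0.012,0]],
  [[0.014,0,-0.016],[0,-0.014,0]],
  [[0.014,0,-0.016],[0,-0.014,0]],
])

```text
t: 22.5
ee_pos: [501.7, 7.1, 162.8]
orientation: [3.114, 0.226, -0.234]
ft_force: [-5.5, -0.2, -1.2]
width: 11.0
```

Request:
move_arm([
  [[0,0,0],[0,0,0]],
  [[0,0,0],[0,0,0]],
  [[0,0,0],[0,0,0]],
  [[0,0,0],[0,0,0]],
  [[0,0,0],[0,0,0]],
])

```text
t: 23.12
ee_pos: [501.7, 7.1, 162.8]
orientation: [3.114, 0.226, -0.233]
ft_force: [-6.0, 0.2, -1.5]
width: 11.3
```

```bash

python3 - <<'E'
from h import *
o=st(); print(R.from_rotvec(o['orientation']).as_matrix()[:,2]); snap('side','s11.png')
for c,n in [('side','lid_grip'),('side','basket_bar'),('side','basket'),('side','bottle'),('side','dish'),('side','jar'),('top','dish'),('top','jar'),('top','bottle')]: 
    if c=='top': ctrl.get_image('top')
    print(c,n,[(np.array(a['location']).round(1),round(a['p'],2)) for a in ctrl.pinpoint(c,n)[:1]])
b=cv2.imread('pics/s11.png')[215:300,215:335]
cv2.imwrite('pics/s11z.png',cv2.resize(b,None,fx=6,fy=6,interpolation=cv2.INTER_CUBIC))
E
```

```text
t 23.125 pos [501.722   7.103 162.805] rv [ 3.114  0.226 -0.233] F [-6.009  0.199 -1.536] w 11.296023321772694
[-0.148 -0.021 -0.989]
side lid_grip [(array([503.8,   4.6, 176.2]), 0.75)]
side basket_bar [(array([498.7, 345.3, 221.1]), 0.9)]
side basket [(array([503.1, 349. ,  76.7]), 0.9)]
side bottle [(array([ 576.4, -322. ,   -1.4]), 0.96)]
side dish [(array([383.9, 206.7,  -2.8]), 0.6)]
side jar [(array([ 770.7, -161.4,    2.5]), 0.79)]
top dish [(array([391.2, 206. ,   0.3]), 0.68)]
top jar [(array([ 762.4, -162.1,   -4.2]), 0.93)]
top bottle [(array([ 577.6, -324.3,   -1.8]), 0.98)]
```

View pics/s11z.png

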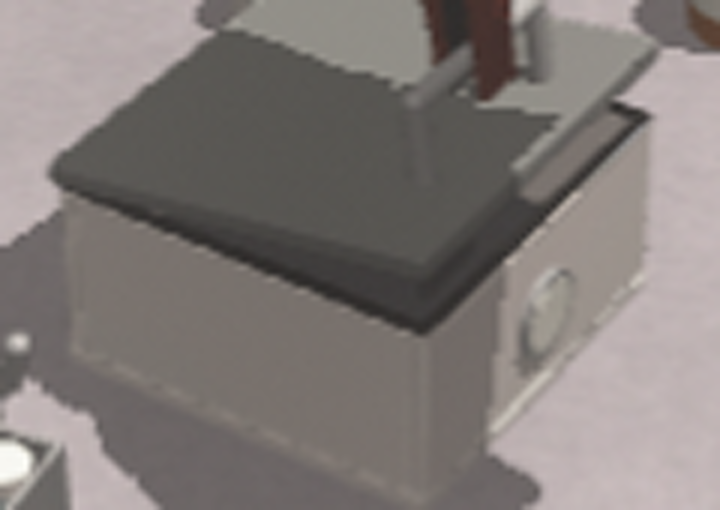

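View pics/s11.png

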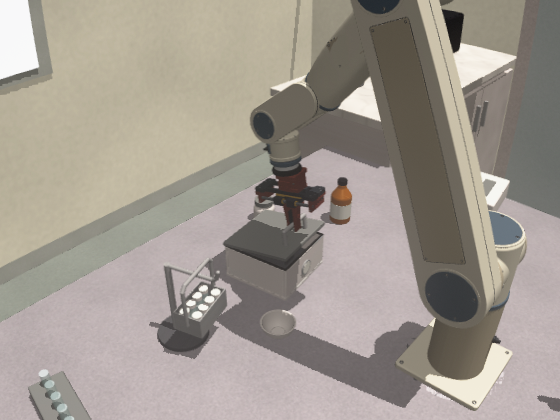

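The lid corner is now at (420,279) in the zoom, which matches θ≈0.15. The TCP rise of 24.5 mm gives 0.148 (about 30 mm at the front), and the pose held steady over the last call. The basket still hangs and the bystanders are in place, so I'm handing in.

```bash
python3 -c "
from h import *
st(); print(ctrl.close_job())"
```

```text
t 23.775 pos [501.705   7.078 162.783] rv [ 3.114  0.226 -0.234] F [-4.195 -0.077 -0.996] w 11.059099798827772
the job is handed in; nothing more can be done
None
```

The basket is off the lid and hanging on the hook, and the lid is held open about 3 cm by its handle. The job was handed in at 23.8 s of the 54 s allowed.

- **Basket:** I took it off the lid and hung it by its bar on the hook. The last pictures show it hanging freely and level, with the bar about 221 mm up and the underside about 77 mm above the bench. The bar is within about 5 mm of the seat.
- **Lid:** The seal let go on a slow pull along the lid's arc, and the lid did not fling open. The rise at the gripper gives an angle of about 0.148 rad, or 30 mm at the front edge, and the front corner in the side picture agrees. The position finder puts the handle 21 mm up, against 24.5 mm from the gripper. That is within its roughly 4 mm error.
- **Grip:** It was still firm at hand-in, at 11 mm on the 12 mm bar. About 4 N of sideways load remained, and the pose was steady.
- **Bystanders:** The last checks found the bottle, jar and dish where they started, within the measuring error.

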